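# Set up a doming die in the arbor press

### The job

Set up the forming die in the small green arbor press: the aluminium die plate has only been laid loosely on the bed, propped up on the brass locating dowel, so nudge it under the ram until its small rear hole drops over the dowel and it lies flat on the bed, square along the fence on the right. Then try the tool: pull the press handle down to its stop so that the domed punch passes into the large opening of the die without being forced against the plate, and leave it down. Do not disturb the bead dish, tape roll and hammer beside the press.

Things in the scene. Friction and masses are not known exactly. Their poses are not given: they have to be found in the camera images.
- press: Green arbor press on a plywood board, fixed. Origin: on the table, straight below the ram's centre line; +x away from the operator to the column, +y to the operator's left (fence and handle on the -y side), z up. In mm: board x -100..175, y +-120, 12 thick; foot x -20..155, y +-82, to z 42; dark steel bed plate x -34..88, y +-65, top at z 57; column from x 94 back, y +-21.
- bed_front (a point): Middle of the bed plate's front upper edge (press frame -34, 0, 57 mm). In front of it there is nothing above the board, so the die plate's front overhangs freely.
- head_nose (a point): Middle of the lower front edge of the press's head (press frame -35, 0, 154 mm; four screw heads on its front reach x -39). The head is 50 mm wide in y, reaches back to the column and up to z 226: it overhangs the bed with 97 mm clear height. The square ram stands out of its top to about z 286.
- fence (a point): Middle of the foot of the fence's guiding face (press frame 22.5, -35.8, 57 mm). The fence is a bright steel bar on the right of the bed, 105 mm long in x, 14 mm wide, 12 mm high; the face looks to the press's +y.
- dowel (a point): Foot of the fixed brass locating dowel on the bed plate (press frame 42, 0, 57 mm). The dowel is 10 mm thick and 6.5 mm high, with a domed top (full width up to 3 mm). Axes as the press's.
- die: Loose aluminium die plate, 115 (x) x 70 (y) x 14 (z) mm, about 0.4 kg. Origin: centre of its underside; +x toward the end with the small hole. At the start it rests on the bed's front edge and the dowel's top, rear up by 5 degrees, 12 to 28 mm too far to -x and 9 to 18 mm too far to +y in the press frame, turned up to 7 degrees. A few newtons at an edge slide it.
- die_hole (a point): Centre, at the underside, of the die plate's locating hole: through, 12.5 mm across, on the plate's long centre line at x +23.5 mm. With the hole on the dowel and the plate square, the plate's origin is at (18.5, 0, 57) mm in the press frame, its front edge 5 mm over the bed's front, its right side 0.8 mm off the fence.
- die_opening (a point): Centre, at the top face, of the die plate's round forming opening: through, 34 mm across, on the long centre line at x -18.5 mm. It comes right under the punch when the plate is seated.
- ram: The press ram with the domed steel punch (26 mm across, 19 mm tall) at its lower end. Origin: the punch's lowest point, on the press's centre line. Geared to the handle, it sinks 24 mm per radian of handle: at handle 0 the origin is at z 90.5 mm in the press frame, at the stop at z 61 mm.
- handle (a joint): Angle of the press handle, rad: 0 with the bar leaning 50 degrees up from level toward the operator, growing as it is pulled toward the operator and down, to its stop at 1.22 (20 degrees below level). At the start 0 to 0.2. It stays where it is left; about 4 N at the ball moves it.
- handle_hub (a point): Point on the handle's turning axis, in the middle of the bar's width (press frame 28, -56, 194 mm); the axis runs along the press's y.
- handle_ball (a point): Centre of the black ball, 25 mm across, on the operator's end of the handle; 150 mm from the hub, on a steel bar 11 mm thick; it swings in the press's x-z plane through the hub.
- bead_dish: Fluted pale blue porcelain dish of seed beads, 84 mm across, 33 mm high, beside the press on the left. Origin: centre of its underside.
- tape: Roll of cream masking tape lying flat, 102 mm across, 25 mm high, beside the press on the left, farther back. Origin: centre of its underside.
- hammer: Chasing hammer with a wooden handle lying along the press's right side, 212 mm long, 26 mm high. Origin: below the middle of its length.

How it is judged:
By the outcome, as a careful person would: the job done as asked, in the order asked, and still so for the second after the job is handed in, with the robot touching nothing.
It also fails if it takes over 72 s, if anything falls off the work surface, if the arm or the gripper's body presses on something with over 40 N, if the wrist force passes 120 N, or if a joint passes its speed limit or range.

### The arm

A 6-joint arm with a two-finger parallel gripper is mounted at the origin on a cart in front of the work surface, level with it; the furniture and walls round the work are solid. World frame = base frame: x ahead of the robot, y to its left, z up, the work surface at z = 0. Lengths are in m, angles in rad, forces in N, time in s.
With the tool pointing down it reaches from about 0.3 to 0.875 m from the base axis. Payload 6.4 kg.
Tool frame: the origin (TCP) lies at the very end of the fingers, on their centre line; the grasp point (between the pads) lies 19 mm behind it; z points along the fingers, y is the line along which they close (so a half turn about z gives the same grasp; the last joint's range is limited). The gripper opens to 85 mm and grips with 20 to 120 N. Pads are 22 mm wide; open, the fingers measure 114 mm over their backs; the gripper's body (76 mm by 85 mm) begins 54 mm behind the grasp point. The pads swing forward as they close: fully open they stand 13 mm farther back than shut.
Start: joints at [-1.326, 0.181, 1.607, -0, 1.354, -0.206], TCP at [0.251, -0.518, 0.231] pointing down, gripper open.
Joint ranges: [-2.99, 2.99], [-0.89, 2.07], [0.3, 2.58], [-1.14, 4.28], [0, 2.63], [-3.12, 3.12]. Speed limits (rad/s): [2.57, 2.57, 3.01, 3.14, 3.14, 3.14].

### API

Orientations are given as a unit quaternion [w, x, y, z].
In Python, from bench import ctrl gives the robot as it stands.
- The arm moves only by the shell command python3 jog.py 'ROWS'. ROWS is a JSON list of rows, 1 to 10 of them, each of 7 numbers: dx, dy, dz in m, then a rotation vector rx, ry, rz in rad, then the opening from 0.0 (shut) to 1.0 (fully open); each row is the pose to reach, as a shift and turn from the pose commanded when the command began, along the tool's axes at that moment; what a row does not reach only later rows make up. A row lasts 1/8 s, in which the tool goes at most 0.0625 m and 0.188 rad, less where a joint would pass 70% of its speed; a pose out of reach is approached as far as the arm can. The fingers move at their own pace and stop on an object; the grip force is fixed at half the most. Time passes only in rows, so rows that do not move let the fingers close. It prints the time, the measured TCP pose, the force, the opening and the grip force at its end.
- ctrl.get_obs(): the state, without advancing time (a new reading comes with each control period).
- ctrl.camera(name): name is "side" or "top"; returns the picture (420x560x3 uint8, blue, green, red); there is no depth.
- ctrl.camera_params(name): a dict with "fovy" (degrees; the focal length in pixels is half the picture's height over the tangent of half this angle, whatever the lens; pixels are square), "cx", "cy" (the principal point, pixels), "dist" ([k1, k2, p1, p2, k3] as OpenCV has them; the pictures are not rectified), "view" (4x4, takes a point from world to camera coordinates). Camera axes: x right, y up, looking along -z (the intrinsics and any distortion apply to the point x, -y, -z); pixel columns grow to the right and rows downward; lengths in m; the calibration is good to about 2 mm. A picture is of the moment at which its call begins. camera_params takes no time and is no camera call.
- ctrl.hand_in(): hands the job in; it is judged then, once.
The state is a dict: "time_s": time; "q": joint angles; "dq": joint speeds; "joint_efforts": joint torques, N m; "eef_pos": TCP position; "eef_rot": TCP orientation; "wrist_force": force on the tool from outside, world axes, zero at the start; "torque": the same for the moment, N m; "opening": opening from 0.0 (shut) to 1.0 (fully open); "grasp_force": force on a finger pad.
Only numpy, scipy, OpenCV 4.12 (cv2) and the standard library are available. Lean on these libraries where they do the work, as an engineer would, in place of code of your own. Each camera call takes 0.05 s, during which the arm holds its last target. There are 200 camera calls.

## Working session

There is one attempt and no reset: what is moved stays moved. The work goes in short steps, Python scripts to look and compute and a shell command to move; the robot and the scene stay as the last step left them, time stands still between calls to the robot, and variables do not carry over. Pictures are saved under pics/ and viewed, at most 10 in all, crops included, and the job is handed in when it is done.

```bash
ls; mkdir -p pics
cat > h.py <<'E'
import numpy as np, cv2
from bench import ctrl
def cam(n):
    p=ctrl.camera_params(n); f=210/np.tan(np.radians(p["fovy"])/2)
    K=np.array([[f,0,p["cx"]],[0,f,p["cy"]],[0,0,1.]]); V=np.array(p["view"]); 
    return K,np.array(p["dist"],float),np.diag([1,-1,-1,1.])@V
def proj(n,P):
    K,d,T=cam(n); r=cv2.Rodrigues(T[:3,:3])[0]
    return cv2.projectPoints(np.array(P,float).reshape(-1,1,3),r,T[:3,3],K,d)[0].reshape(-1,2)
def ray(n,uv):
    K,d,T=cam(n); x=cv2.undistortPoints(np.array(uv,float).reshape(-1,1,2),K,d).reshape(-1,2)
    D=np.c_[x,np.ones(len(x))]@T[:3,:3]; return -T[:3,:3].T@T[:3,3],D
def plane(n,uv,z):
    o,D=ray(n,uv); return o+D*((z-o[2])/D[:,2])[:,None]
def tri(a,b):
    o1,d1=ray("side",a);o2,d2=ray("top",b);out=[]
    for u,v in zip(d1,d2):
        s=np.linalg.lstsq(np.c_[u,-v],o2-o1,rcond=None)[0]; p,q=o1+u*s[0],o2+v*s[1]; out.append(np.r_[(p+q)/2,np.linalg.norm(p-q)])
    return np.array(out)
E
python3 - <<'E'
from h import *
for n in("side","top"):
    cv2.imwrite(f"pics/{n}0.png",ctrl.camera(n)); T=cam(n)[2]; print(n,cam(n)[0][0],-T[:3,:3].T@T[:3,3],T[2,:3])
o=ctrl.get_obs();print(o["eef_pos"],o["eef_rot"],o["wrist_force"],o["opening"])
E
```

```text
bench.py
jog.py
pics
side [393.78725315   0.         282.71131588] [0.31847587 0.63086628 0.86233107] [ 0.3526513  -0.64715103 -0.67589393]
top [465.8048915    0.         274.78156609] [ 0.48827435 -0.00952542  1.36807469] [ 0.14883221 -0.01362225 -0.98876863]
[ 0.25043213 -0.5170546   0.23047602] [-7.89535473e-04  9.74702286e-01  2.23505770e-01 -1.83842096e-05] [-0.47221852  0.32998058 -0.59851609] 1.0025322883807655
```

View pics/side0.png

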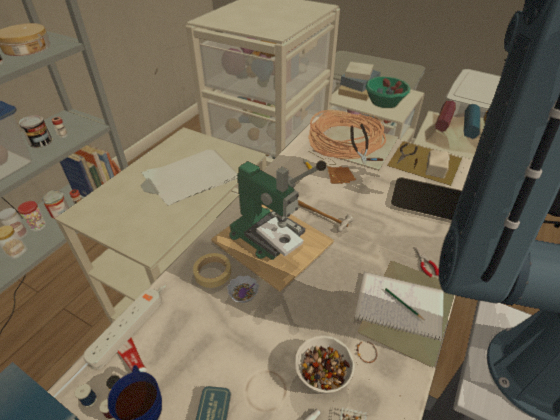

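View pics/top0.png

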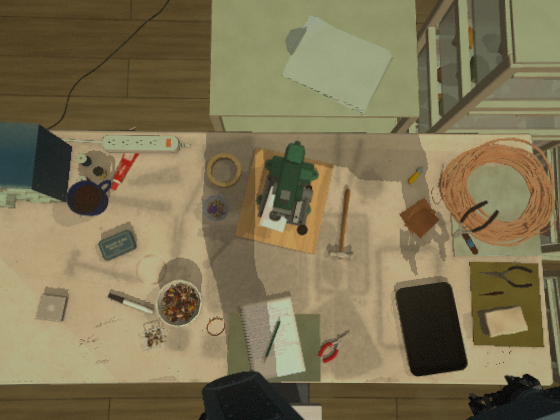

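The side view shows the press at about (265,215), with the die at (280,237) and the ball at (321,166). In the top view the press is at (287,195), the die at (270,215) and the ball at (302,228). I'll zoom in on both.

Run:
```python
from h import *
a=cv2.imread("pics/side0.png")[145:295,200:350]; b=cv2.imread("pics/top0.png")[130:270,195:360]
cv2.imwrite("pics/c1.png",cv2.resize(a,(600,600),interpolation=cv2.INTER_CUBIC)); cv2.imwrite("pics/c2.png",cv2.resize(b,None,fx=4.2,fy=4.2,interpolation=cv2.INTER_CUBIC))
```

```text
(no output)
```

View pics/c1.png

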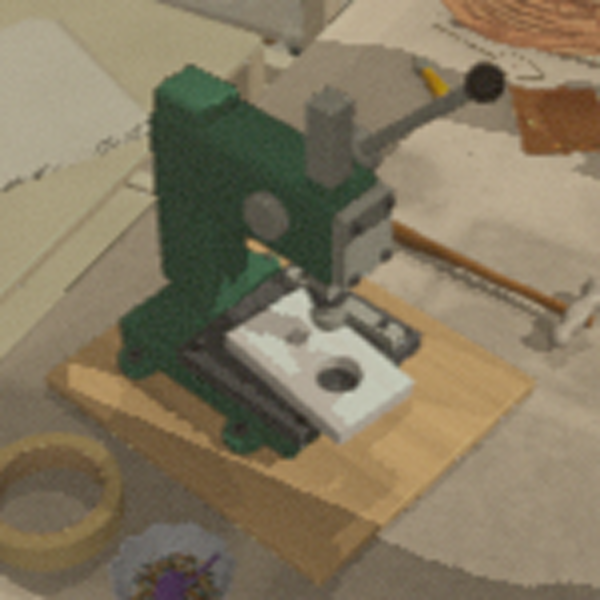

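View pics/c2.png

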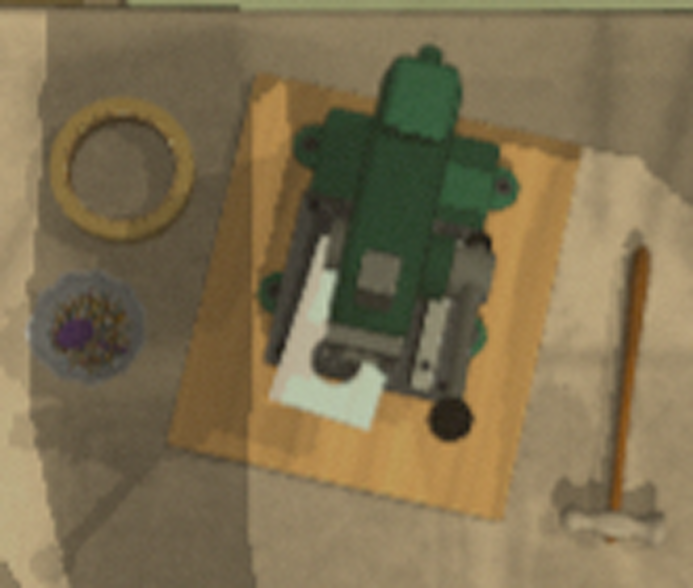

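The crops show the board corners, the die resting too far forward and left, its opening at side (285,239), its small hole at (274,228), and the ball.

```bash
cat >> h.py <<'E'
S=lambda L:np.array(L,float)/4+[200,145]
Tp=lambda L:np.array(L,float)/4.2+[195,130]
E
python3 - <<'E'
from h import *
np.set_printoptions(precision=4,suppress=True)
b=plane("top",Tp([(168,440),(500,518),(580,150),(255,75)]),.012)
print("board top",b[:,:2]);bs=plane("side",S([(318,570),(533,381),(48,376)]),.012);print("side",bs[:,:2])
def est(P,Q):  # P press frame, Q world 2D
    p=P-P.mean(0);q=Q-Q.mean(0);a=np.arctan2((p[:,0]*q[:,1]-p[:,1]*q[:,0]).sum(),(p*q).sum())
    R=np.array([[np.cos(a),-np.sin(a)],[np.sin(a),np.cos(a)]]);t=Q.mean(0)-R@P.mean(0);print(np.degrees(a),t,((R@P.T).T+t-Q).round(4).tolist());return a,t
C=np.array([(-.1,.12),(-.1,-.12),(.175,-.12),(.175,.12)])
est(C,b[:,:2]);a,t=est(np.r_[C,C[[0,1,3]]],np.r_[b[:,:2],bs[:,:2]])
ball=tri(S([(486,83)]),Tp([(451,419)]));print("ball",ball)
R=np.array([[np.cos(a),-np.sin(a)],[np.sin(a),np.cos(a)]])
pf=lambda W:(W[:,:2]-t)@R
print("ball pf",pf(ball))
print("tri opening, front-left, front-right, rear-left");d=tri(S([(339,376),(341,430),(413,380),(226,333)]),Tp([(336,355),(270,400),(370,430),(322,240)]))
print(d,pf(d))
h=np.r_[plane("side",S([(339,372)]),.073),plane("side",S([(295,331)]),.0775)];print("side holes pf",pf(h))
print("tape,dish",tri(S([(48,500)]),Tp([(122,168)])))
E
```

```text
board top [[ 0.6186  0.0875]
 [ 0.5659 -0.1429]
 [ 0.8274 -0.2019]
 [ 0.8805  0.0299]]
side [[ 0.623   0.0864]
 [ 0.5674 -0.1389]
 [ 0.8821  0.0314]]
-12.698376950168788 [ 0.6865 -0.0486] [[-0.0032, 0.003], [-0.0033, -0.0008], [0.0034, -0.0023], [0.0031, 0.0001]]
-12.808394632510675 [ 0.6881 -0.0483] [[-0.0014, 0.0035], [-0.0019, -0.0002], [0.0047, -0.0022], [0.0048, 0.0001], [-0.0058, 0.0046], [-0.0034, -0.0042], [0.0032, -0.0014]]
ball [[ 0.604  -0.0877  0.3018  0.0017]]
ball pf [[-0.0732 -0.0571]]
tri opening, front-left, front-right, rear-left
[[ 0.6709 -0.0283  0.0666  0.0007]
 [ 0.6421  0.0166  0.0701  0.0042]
 [ 0.6225 -0.0505  0.0664  0.0035]
 [ 0.7507 -0.0169  0.0784  0.0068]] [[-0.0212  0.0157]
 [-0.0591  0.053 ]
 [-0.0634 -0.0167]
 [ 0.0541  0.0445]]
side holes pf [[-0.0229  0.0173]
 [ 0.0234  0.0116]]
tape,dish [[0.8131 0.124  0.0098 0.0019]]
```

```bash
cat >> h.py <<'E'
from scipy.spatial.transform import Rotation as Ro
np.set_printoptions(precision=4,suppress=True)
A=np.radians(-12.75);RP=Ro.from_euler("z",A).as_matrix();TP=np.array([.687,-.0485,0])
def Rt(yp,zp): # tool y, z given in press frame
    y=np.array(yp,float);z=np.array(zp,float);z/=np.linalg.norm(z);return RP@np.c_[np.cross(y,z),y,z]
s,c=np.sin(np.radians(25)),np.cos(np.radians(25))
L=Rt((1,0,0),(0,-s,-c)); F=Rt((0,-1,0),(1,0,-1)); D=Rt((0,-1,0),(0,0,-1))
def goal(p,R):
    o=ctrl.get_obs();q=o["eef_rot"];R0=Ro.from_quat([q[1],q[2],q[3],q[0]]).as_matrix()
    w=RP@np.array(p)+TP; d=R0.T@(w-o["eef_pos"]); r=Ro.from_matrix(R0.T@R).as_rotvec()
    print(w,"row",np.r_[d,r].round(4).tolist(),"n",max(np.linalg.norm(d)/.0625,np.linalg.norm(r)/.188).round(1))
def now():
    o=ctrl.get_obs();q=o["eef_rot"];R0=Ro.from_quat([q[1],q[2],q[3],q[0]]).as_matrix()
    print("t",o["time_s"],"pf",RP.T@(o["eef_pos"]-TP),"F",o["wrist_force"],"Fpf",RP.T@np.array(o["wrist_force"]),"open",o["opening"]);return R0
E
python3 - <<'E'
from h import *
goal((.003,.12,.45),L)
E
python3 jog.py '[[0,0,-0.06,0,0,0,0.4],[0,0,-0.12,0,0,0,0.4],[0,0,-0.18,0,0,0,0.4],[0,0,-0.22,0,0,0,0.4]]'; python3 -c "
from h import *
now();goal((.003,.12,.44),L)"
```

```text
[0.7164 0.0679 0.45  ] row [0.6743, -0.3238, -0.2188, -0.197, -0.4075, -0.8825] n 12.5
time_s: 0.6
eef_pos: [0.2506, -0.5177, 0.4545]
eef_rot: [0.001, 0.975, 0.224, 0.0]
wrist_force: [0.2, -0.6, -0.2]
opening: 0.402
grasp_force: 0.0
t 0.6 pf [-0.3221 -0.5539  0.4545] F [ 0.2435 -0.6286 -0.1617] Fpf [ 0.3762 -0.5594 -0.1617] open 0.4020423317665842
[0.7164 0.0679 0.44  ] row [0.6744, -0.3241, 0.0131, -0.1933, -0.4046, -0.8831] n 12.0
```

```bash
R='[0.674,-0.324,0.013,-0.193,-0.405,-0.883,0.4]'; python3 jog.py '[[0.674,-0.324,0.013,-0.193,-0.405,-0.883,0.4],[0.674,-0.324,0.013,-0.193,-0.405,-0.883,0.4],[0.674,-0.324,0.013,-0.193,-0.405,-0.883,0.4],[0.674,-0.324,0.013,-0.193,-0.405,-0.883,0.4],[0.674,-0.324,0.013,-0.193,-0.405,-0.883,0.4],[0.674,-0.324,0.013,-0.193,-0.405,-0.883,0.4],[0.674,-0.324,0.013,-0.193,-0.405,-0.883,0.4],[0.674,-0.324,0.013,-0.193,-0.405,-0.883,0.4],[0.674,-0.324,0.013,-0.193,-0.405,-0.883,0.4],[0.674,-0.324,0.013,-0.193,-0.405,-0.883,0.4]]'; python3 -c "
from h import *
now();goal((.003,.12,.44),L)"
```

```text
time_s: 1.85
eef_pos: [0.6405, -0.0266, 0.4399]
eef_rot: [0.134, 0.763, 0.61, -0.169]
wrist_force: [0.7, -1.7, 0.2]
opening: 0.398
grasp_force: 0.0
t 1.85 pf [-0.0502  0.0111  0.4399] F [ 0.6993 -1.7488  0.2305] Fpf [ 1.068  -1.5514  0.2305] open 0.39753041171460357
[0.7164 0.0679 0.44  ] row [0.0987, 0.0532, -0.046, -0.0021, -0.0021, 0.0009] n 1.9
```

```bash
python3 jog.py '[[0.0987,0.053,-0.046,-0.002,-0.002,0.001,0.4],[0.0987,0.053,-0.046,-0.002,-0.002,0.001,0.4],[0.0987,0.053,-0.046,-0.002,-0.002,0.001,0.4]]'; python3 -c "
from h import *
now();goal((.003,.12,.15),L);goal((.003,.085,.08),L)"
```

```text
time_s: 2.22
eef_pos: [0.7171, 0.0699, 0.434]
eef_rot: [0.133, 0.761, 0.612, -0.171]
wrist_force: [-0.2, 0.1, -0.7]
opening: 0.4
grasp_force: 0.0
t 2.225 pf [0.0033 0.1221 0.434 ] F [-0.1641  0.064  -0.6881] Fpf [-0.1742  0.0262 -0.6881] open 0.3996585847479558
[0.7164 0.0679 0.15  ] row [0.1184, 0.0018, 0.2581, -0.0048, 0.0011, 0.0069] n 4.5
[0.7087 0.0337 0.08  ] row [0.1163, 0.0022, 0.3363, -0.0048, 0.0011, 0.0069] n 5.7
```

```bash
python3 jog.py '[[0.118,0.002,0.258,-0.005,0.001,0.007,0.4],[0.118,0.002,0.258,-0.005,0.001,0.007,0.4],[0.118,0.002,0.258,-0.005,0.001,0.007,0.4],[0.118,0.002,0.258,-0.005,0.001,0.007,0.4],[0.118,0.002,0.258,-0.005,0.001,0.007,0.4],[0.116,0.002,0.336,-0.005,0.001,0.007,0.4],[0.116,0.002,0.336,-0.005,0.001,0.007,0.4],[0.116,0.002,0.336,-0.005,0.001,0.007,0.4],[0.116,0.002,0.336,-0.005,0.001,0.007,0.4]]'
python3 - <<'E'
from h import *
now();goal((.003,.070,.0645),L)
a=ctrl.camera("side")[145:295,200:350]; b=ctrl.camera("top")[130:270,195:360]
cv2.imwrite("pics/d.png",np.hstack([cv2.resize(a,(400,400),interpolation=cv2.INTER_CUBIC),cv2.resize(b,(400,400),interpolation=cv2.INTER_CUBIC)]))
E
```

```text
time_s: 3.35
eef_pos: [0.7113, 0.0302, 0.0904]
eef_rot: [0.139, 0.765, 0.607, -0.164]
wrist_force: [0.6, 0.3, 1.4]
opening: 0.401
grasp_force: 0.0
t 3.35 pf [0.0063 0.0821 0.0904] F [0.595  0.3208 1.4095] Fpf [0.5095 0.4442 1.4095] open 0.40098947012627134
[0.7054 0.0191 0.0645] row [-0.0002, -0.0036, 0.0286, 0.0098, -0.0028, -0.0094] n 0.5
```

View pics/d.png

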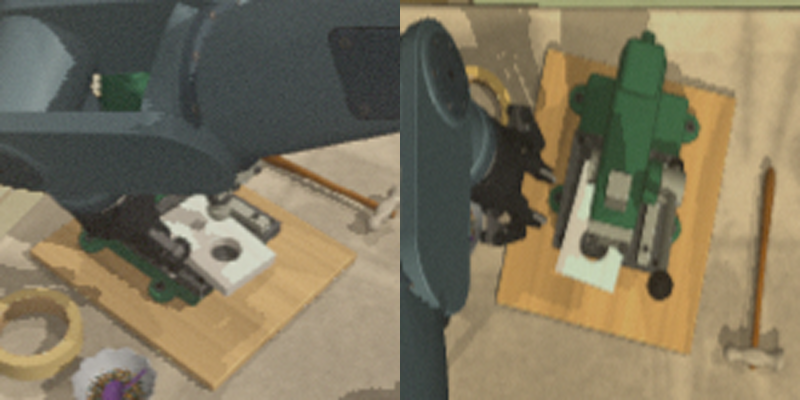

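The gripper is at the die's left with both fingertips beside its long side. Next I lower it and push toward the fence.

```bash
python3 jog.py '[[0,-0.0036,0.0286,0.01,-0.003,-0.009,0.4],[0,-0.0036,0.0286,0.01,-0.003,-0.009,0.4],[0,-0.0036,0.0286,0.01,-0.003,-0.009,0.4]]'
python3 - <<'E'
from h import *
now();goal((.003,.062,.0640),L);goal((.003,.056,.0640),L)
E
```

```text
time_s: 3.82
eef_pos: [0.7027, 0.0185, 0.0601]
eef_rot: [0.133, 0.762, 0.609, -0.172]
wrist_force: [0.5, 0.2, -0.1]
opening: 0.4
grasp_force: 0.0
t 3.825 pf [0.0005 0.0688 0.0601] F [ 0.5     0.2082 -0.0816] Fpf [ 0.4418  0.3135 -0.0816] open 0.3998770976372886
[0.7036 0.0113 0.064 ] row [-0.0078, 0.0024, -0.0006, -0.0063, 0.002, 0.0018] n 0.1
[0.7023 0.0055 0.064 ] row [-0.0132, 0.0024, 0.0019, -0.0063, 0.002, 0.0018] n 0.2
```

```bash
python3 jog.py '[[-0.008,0.002,-0.001,-0.006,0.002,0.002,0.4],[-0.0132,0.002,0.0015,-0.006,0.002,0.002,0.4],[-0.016,0.002,0.003,-0.006,0.002,0.002,0.4],[-0.0187,0.002,0.0043,-0.006,0.002,0.002,0.4],[-0.0187,0.002,0.0043,-0.006,0.002,0.002,0.4]]'
python3 - <<'E'
from h import *
now();goal((.003,.045,.0640),L)
E
```

```text
time_s: 4.45
eef_pos: [0.7016, 0.0004, 0.0661]
eef_rot: [0.136, 0.763, 0.609, -0.168]
wrist_force: [-0.1, 3.9, 4.7]
opening: 0.398
grasp_force: 2.7
t 4.45 pf [0.0034 0.0509 0.0661] F [-0.1349  3.9341  4.6947] Fpf [-0.9998  3.8073  4.6947] open 0.3983183350805198
[ 0.6999 -0.0053  0.064 ] row [-0.0045, -0.0004, 0.0043, 0.0026, -0.0011, -0.001] n 0.1
```

```bash
python3 jog.py '[[0.0054,0,-0.0026,0,0,0,0.4],[0.0067,0,0.001,0,0,0,0.4],[0.0067,0,0.001,0,0,0,0.4]]'
python3 - <<'E'
from h import *
now()
E
python3 jog.py '[[0.004,0,0.0023,0,0,0,0.4],[0.0013,0,0.0036,0,0,0,0.4],[-0.0005,0,0.0044,0,0,0,0.4],[-0.0005,0,0.0044,0,0,0,0.4]]'
python3 - <<'E'
from h import *
now()
E
```

```text
time_s: 4.82
eef_pos: [0.7016, 0.0052, 0.0601]
eef_rot: [0.135, 0.763, 0.609, -0.169]
wrist_force: [0.3, 1.4, 0.6]
opening: 0.397
grasp_force: 0.0
t 4.825 pf [0.0024 0.0556 0.0601] F [0.2644 1.352  0.606 ] Fpf [-0.0405  1.377   0.606 ] open 0.39700263301857885
time_s: 5.32
eef_pos: [0.7027, 0.0044, 0.0594]
eef_rot: [0.136, 0.763, 0.609, -0.167]
wrist_force: [-2.4, 5.8, 8.3]
opening: 0.4
grasp_force: 4.2
t 5.325 pf [0.0036 0.0551 0.0594] F [-2.4072  5.8146  8.2945] Fpf [-3.6312  5.1399  8.2945] open 0.4002951549906738
```

```bash
python3 jog.py '[[-0.0023,0,-0.005,0,0,0,0.4],[-0.005,0,-0.0037,0,0,0,0.4],[-0.0068,0,-0.0029,0,0,0,0.4],[-0.0068,0,-0.0029,0,0,0,0.4]]'
python3 - <<'E'
from h import *
now()
E
```

```text
time_s: 5.82
eef_pos: [0.7009, -0.0013, 0.0632]
eef_rot: [0.135, 0.763, 0.609, -0.168]
wrist_force: [-1.0, 5.2, 4.6]
opening: 0.401
grasp_force: 2.1
t 5.825 pf [0.0031 0.0491 0.0632] F [-0.9513  5.1984  4.6354] Fpf [-2.0751  4.8603  4.6354] open 0.40124650724123634
```

```bash
python3 jog.py '[[-0.0018,0,0.0008,0,0,0,0.4],[-0.0036,0,0.0017,0,0,0,0.4],[-0.0054,0,0.0025,0,0,0,0.4],[-0.0054,0,0.0025,0,0,0,0.4]]'
python3 - <<'E'
from h import *
now()
a=ctrl.camera("side")[190:260,230:320]; b=ctrl.camera("top")[180:240,240:315]
cv2.imwrite("pics/e.png",np.hstack([cv2.resize(a,(400,311),interpolation=cv2.INTER_CUBIC),cv2.resize(b,(389,311),interpolation=cv2.INTER_CUBIC)]))
E
```

```text
time_s: 6.32
eef_pos: [0.6995, -0.0067, 0.0631]
eef_rot: [0.135, 0.763, 0.61, -0.168]
wrist_force: [0.7, 6.4, 4.0]
opening: 0.399
grasp_force: 3.2
t 6.325 pf [0.003  0.0435 0.0631] F [0.7224 6.3817 4.0086] Fpf [-0.7039  6.3838  4.0086] open 0.3989701709872036
```

View pics/e.png

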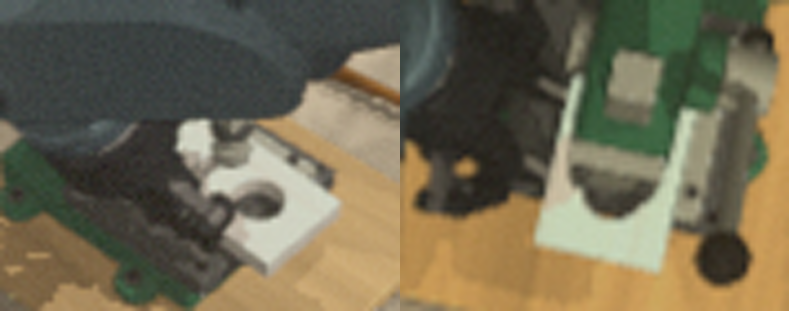

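The die is nearly square, with a narrow gap left to the fence. I'll keep pushing until the force rises.

```bash
python3 jog.py '[[-0.0018,0,0.0008,0,0,0,0.4],[-0.0036,0,0.0017,0,0,0,0.4],[-0.0036,0,0.0017,0,0,0,0.4]]'
python3 - <<'E'
from h import *
now()
E
```

```text
time_s: 6.8
eef_pos: [0.6992, -0.0071, 0.0631]
eef_rot: [0.134, 0.763, 0.61, -0.166]
wrist_force: [0.4, 17.8, 5.4]
opening: 0.398
grasp_force: 8.6
t 6.8 pf [0.0028 0.043  0.0631] F [ 0.4041 17.8052  5.4488] Fpf [-3.5354 17.4554  5.4488] open 0.39843156243385636
```

Force jumped to 17 N, so the die is at the fence. I'll back off and go around to the front.

```bash
python3 jog.py '[[0.05,0,-0.025,0,0,0,0.4],[0.05,0,-0.045,0,0,0,0.4],[0.05,0,-0.09,0,0,0,0.4],[0.05,0,-0.15,0,0,0,0.4],[0.05,0,-0.15,0,0,0,0.4]]'
python3 - <<'E'
from h import *
now();goal((-.13,.10,.20),F);goal((-.13,.0,.08),F)
E
```

```text
time_s: 7.42
eef_pos: [0.7258, 0.0955, 0.1852]
eef_rot: [0.139, 0.763, 0.609, -0.164]
wrist_force: [0.2, -0.5, 0.9]
opening: 0.402
grasp_force: 0.0
t 7.425 pf [0.006  0.149  0.1852] F [ 0.1818 -0.4999  0.9282] Fpf [ 0.2876 -0.4474  0.9282] open 0.40220810291598275
[0.5823 0.0777 0.2   ] row [-0.0513, -0.1359, 0.0056, -0.2795, 0.9363, 1.6288] n 10.1
[ 0.5602 -0.0198  0.08  ] row [-0.0916, -0.1375, 0.1564, -0.2795, 0.9363, 1.6288] n 10.1
```

```bash
python3 jog.py '[[-0.051,-0.136,0.006,-0.28,0.936,1.629,0.4],[-0.051,-0.136,0.006,-0.28,0.936,1.629,0.4],[-0.051,-0.136,0.006,-0.28,0.936,1.629,0.4],[-0.051,-0.136,0.006,-0.28,0.936,1.629,0.4],[-0.051,-0.136,0.006,-0.28,0.936,1.629,0.4],[-0.051,-0.136,0.006,-0.28,0.936,1.629,0.4],[-0.051,-0.136,0.006,-0.28,0.936,1.629,0.4],[-0.051,-0.136,0.006,-0.28,0.936,1.629,0.4],[-0.051,-0.136,0.006,-0.28,0.936,1.629,0.4],[-0.051,-0.136,0.006,-0.28,0.936,1.629,0.4]]'
python3 - <<'E'
from h import *
now();goal((-.12,-.005,.056),F)
E
```

```text
time_s: 8.68
eef_pos: [0.5776, 0.0741, 0.1925]
eef_rot: [0.053, 0.931, -0.07, 0.354]
wrist_force: [0.0, -1.2, -0.7]
opening: 0.402
grasp_force: 0.0
t 8.675 pf [-0.1338  0.0954  0.1925] F [ 0.0009 -1.1653 -0.6727] Fpf [ 0.2581 -1.1364 -0.6727] open 0.40204343550829574
[ 0.5689 -0.0269  0.056 ] row [-0.0879, 0.0941, 0.1109, -0.0003, 0.054, 0.0722] n 2.7
```

```bash
python3 jog.py '[[-0.088,0.094,0.111,0,0.054,0.072,0.4],[-0.088,0.094,0.111,0,0.054,0.072,0.4],[-0.088,0.094,0.111,0,0.054,0.072,0.4],[-0.088,0.094,0.111,0,0.054,0.072,0.4]]'
python3 - <<'E'
from h import *
now();goal((-.08,-.005,.057),F)
a=ctrl.camera("side"); cv2.imwrite("pics/f0.png",a);a=a[165:265,220:340]; b=ctrl.camera("top")[160:260,230:330]
cv2.imwrite("pics/f.png",np.hstack([cv2.resize(a,(420,350),interpolation=cv2.INTER_CUBIC),cv2.resize(b,(350,350),interpolation=cv2.INTER_CUBIC)]))
E
```

```text
time_s: 9.18
eef_pos: [0.573, -0.0218, 0.0766]
eef_rot: [0.048, 0.926, -0.105, 0.36]
wrist_force: [1.2, -0.6, 1.1]
opening: 0.4
grasp_force: 0.0
t 9.175 pf [-0.1171  0.0009  0.0766] F [ 1.2048 -0.6187  1.0523] Fpf [ 1.3116 -0.3376  1.0523] open 0.4001899665706527
[ 0.6079 -0.0357  0.057 ] row [0.014, 0.0053, 0.0396, 0.0155, 0.0415, 0.0027] n 0.7
```

View pics/f.png

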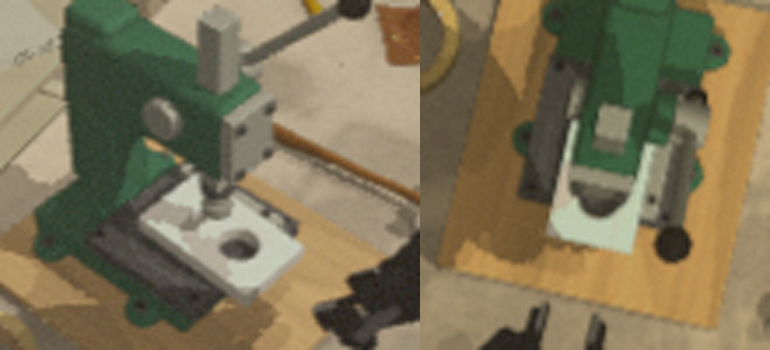

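The die now lies along the fence and still needs about 20 mm of +x travel. The fingers are in front of it, ready to push.

```bash
python3 jog.py '[[0,0,0,0,0,0,0.4],[0,0,0,0,0,0,0.4]]'
python3 - <<'E'
from h import *
now();goal((-.08,-.005,.056),F)
E
```

```text
time_s: 9.52
eef_pos: [0.5747, -0.0193, 0.0794]
eef_rot: [0.047, 0.925, -0.104, 0.363]
wrist_force: [-0.3, 0.4, -0.6]
opening: 0.4
grasp_force: 0.0
t 9.525 pf [-0.116   0.0037  0.0794] F [-0.2872  0.3754 -0.5696] Fpf [-0.363   0.3028 -0.5696] open 0.40022738222964
[ 0.6079 -0.0357  0.056 ] row [0.0104, 0.0082, 0.0417, 0.0122, 0.0365, 0.0046] n 0.7
```

```bash
python3 jog.py '[[0.0104,0.0082,0.0417,0.012,0.036,0.005,0.4],[0.0104,0.0082,0.0417,0.012,0.036,0.005,0.4],[0.0104,0.0082,0.0417,0.012,0.036,0.005,0.4]]'
python3 - <<'E'
from h import *
now();goal((-.066,-.005,.056),F)
E
```

```text
time_s: 9.9
eef_pos: [0.6133, -0.0301, 0.0739]
eef_rot: [0.047, 0.924, -0.106, 0.364]
wrist_force: [-0.1, -0.5, 0.5]
opening: 0.399
grasp_force: 0.0
t 9.9 pf [-0.0759  0.0017  0.0739] F [-0.1196 -0.4553  0.4938] Fpf [-0.0161 -0.4704  0.4938] open 0.3989031260495827
[ 0.6215 -0.0388  0.056 ] row [-0.005, 0.0064, 0.02, 0.0139, 0.0338, -0.0003] n 0.3
```

Run:
```python
from h import *
R0=now();print(ctrl.get_obs()["q"]);print(RP.T@R0)
```

```text
t 9.9 pf [-0.0759  0.0017  0.0739] F [-0.1196 -0.4553  0.4938] Fpf [-0.0161 -0.4704  0.4938] open 0.3989031260495827
[-0.2416  0.2205  2.1689 -1.003   0.001   2.5603]
[[ 0.7306 -0.0099  0.6827]
 [-0.0005 -0.9999 -0.0139]
 [ 0.6828  0.0098 -0.7305]]
```

```bash
cat >> h.py <<'E'
G=Rt((0,-1,0),(.5,0,-.866))
E
python3 - <<'E'
from h import *
goal((-.10,-.005,.07),G)
E
```

```text
[ 0.5884 -0.0313  0.07  ] row [-0.0203, 0.0069, -0.0135, 0.0138, -0.228, -0.0021] n 1.2
```

```bash
python3 jog.py '[[-0.02,0.007,-0.0135,0.014,-0.228,-0.002,0.4],[-0.02,0.007,-0.0135,0.014,-0.228,-0.002,0.4],[-0.02,0.007,-0.0135,0.014,-0.228,-0.002,0.4],[-0.02,0.007,-0.0135,0.014,-0.228,-0.002,0.4],[-0.02,0.007,-0.0135,0.014,-0.228,-0.002,0.4]]'
python3 - <<'E'
from h import *
now();print(ctrl.get_obs()["q"]);goal((-.08,-.005,.058),G)
E
```

```text
time_s: 10.52
eef_pos: [0.5893, -0.0319, 0.0714]
eef_rot: [0.029, 0.96, -0.108, 0.258]
wrist_force: [-0.4, -0.1, 0.8]
opening: 0.403
grasp_force: 0.0
t 10.525 pf [-0.099  -0.0054  0.0714] F [-0.386  -0.1     0.7667] Fpf [-0.3544 -0.1828  0.7667] open 0.40251802653091995
[-0.2672  0.181   2.0911  0.0656  0.3444  1.4718]
[ 0.6079 -0.0357  0.058 ] row [0.0097, -0.0004, 0.0211, 0.0003, -0.0025, -0.0015] n 0.4
```

Tracking is good now.

```bash
python3 jog.py '[[0.0097,0,0.021,0,-0.0025,-0.0015,0.4],[0.0097,0,0.021,0,-0.0025,-0.0015,0.4],[0.0097,0,0.021,0,-0.0025,-0.0015,0.4]]'
python3 - <<'E'
from h import *
now();goal((-.066,-.005,.058),G)
E
```

```text
time_s: 10.9
eef_pos: [0.6057, -0.0357, 0.0562]
eef_rot: [0.029, 0.96, -0.107, 0.255]
wrist_force: [0.0, 0.1, -0.9]
opening: 0.398
grasp_force: 0.0
t 10.9 pf [-0.0821 -0.0055  0.0562] F [ 0.0061  0.1179 -0.887 ] Fpf [-0.0201  0.1163 -0.887 ] open 0.39817616957248864
[ 0.6215 -0.0388  0.058 ] row [0.0148, -0.0005, 0.0065, 0.0008, 0.0037, 0.0011] n 0.3
```

```bash
python3 jog.py '[[0.0087,0,0.003,0,0.003,0.001,0.4],[0.0147,0,0.0065,0,0.003,0.001,0.4],[0.0147,0,0.0065,0,0.003,0.001,0.4]]'; python3 -c "
from h import *
now()"; python3 jog.py '[[0.0026,0,0.0015,0,0,0,0.4],[0.0052,0,0.003,0,0,0,0.4],[0.0078,0,0.0045,0,0,0,0.4],[0.0078,0,0.0045,0,0,0,0.4]]'; python3 -c "
from h import *
now()"
```

```text
time_s: 11.28
eef_pos: [0.6229, -0.0396, 0.0588]
eef_rot: [0.029, 0.96, -0.107, 0.258]
wrist_force: [-0.0, -0.4, 0.2]
opening: 0.401
grasp_force: 0.0
t 11.275 pf [-0.0645 -0.0054  0.0588] F [-0.02   -0.4292  0.1607] Fpf [ 0.0752 -0.423   0.1607] open 0.4005583347648862
time_s: 11.78
eef_pos: [0.6308, -0.0412, 0.0582]
eef_rot: [0.029, 0.96, -0.107, 0.257]
wrist_force: [-2.5, 0.5, 1.3]
opening: 0.404
grasp_force: 1.0
t 11.775 pf [-0.0564 -0.0053  0.0582] F [-2.5033  0.4654  1.3075] Fpf [-2.5443 -0.0986  1.3075] open 0.4040370775556979
```

```bash
python3 jog.py '[[0.0013,0,0.0007,0,0,0,0.4],[0.0026,0,0.0015,0,0,0,0.4],[0.0039,0,0.0022,0,0,0,0.4],[0.0039,0,0.0022,0,0,0,0.4]]'; python3 -c "
from h import *
now()"; python3 jog.py '[[0.0013,0,0.0007,0,0,0,0.4],[0.0017,0,0.001,0,0,0,0.4],[0.0017,0,0.001,0,0,0,0.4]]'; python3 -c "
from h import *
now()"
```

```text
time_s: 12.28
eef_pos: [0.6351, -0.0422, 0.0583]
eef_rot: [0.029, 0.96, -0.107, 0.257]
wrist_force: [-4.2, 0.8, 4.1]
opening: 0.398
grasp_force: 2.2
t 12.275 pf [-0.052  -0.0053  0.0583] F [-4.2198  0.7665  4.1355] Fpf [-4.2849 -0.1837  4.1355] open 0.3982022122321487
time_s: 12.65
eef_pos: [0.6368, -0.0425, 0.0582]
eef_rot: [0.029, 0.96, -0.107, 0.257]
wrist_force: [-5.2, 1.9, 4.1]
opening: 0.4
grasp_force: 3.0
t 12.65 pf [-0.0503 -0.0052  0.0582] F [-5.2395  1.8974  4.1029] Fpf [-5.529   0.6943  4.1029] open 0.4004088406073972
```

```bash
python3 jog.py '[[0.0013,0,0.0007,0,0,0,0.4],[0.0017,0,0.001,0,0,0,0.4],[0.0017,0,0.001,0,0,0,0.4]]'; python3 -c "
from h import *
now()"; python3 jog.py '[[0.0013,0,0.0007,0,0,0,0.4],[0.0013,0,0.0007,0,0,0,0.4]]'
python3 - <<'E'
from h import *
now()
a=ctrl.camera("side"); a=a[190:260,240:324]; b=ctrl.camera("top")[190:245,260:320]
cv2.imwrite("pics/g.png",np.hstack([cv2.resize(a,(420,350),interpolation=cv2.INTER_CUBIC),cv2.resize(b,(380,350),interpolation=cv2.INTER_CUBIC)]))
E
```

```text
time_s: 13.02
eef_pos: [0.639, -0.043, 0.0583]
eef_rot: [0.029, 0.96, -0.107, 0.257]
wrist_force: [-4.7, 1.9, 2.9]
opening: 0.403
grasp_force: 2.3
t 13.025 pf [-0.0481 -0.0053  0.0583] F [-4.689   1.8635  2.9278] Fpf [-4.9846  0.7827  2.9278] open 0.4028928301914396
time_s: 13.28
eef_pos: [0.6411, -0.0437, 0.0587]
eef_rot: [0.029, 0.96, -0.107, 0.258]
wrist_force: [-0.3, 0.5, -0.4]
opening: 0.397
grasp_force: 0.2
t 13.275 pf [-0.0458 -0.0054  0.0587] F [-0.3145  0.5007 -0.4469] Fpf [-0.4172  0.4189 -0.4469] open 0.39697494076347106
```

View pics/g.png

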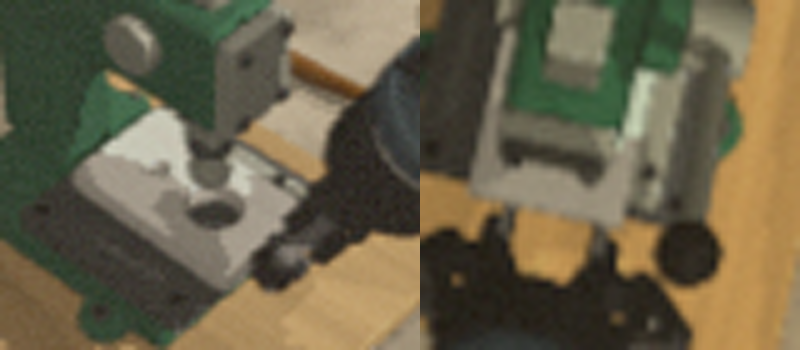

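The push force fell suddenly to zero and the plate looks flat, so the hole has probably dropped over the dowel. A small extra push should now meet resistance if so.

```bash
python3 jog.py '[[0.0013,0,0.0007,0,0,0,0.4],[0.0013,0,0.0007,0,0,0,0.4]]'; python3 -c "
from h import *
now()";python3 jog.py '[[0.0013,0,0.0007,0,0,0,0.4],[0.0013,0,0.0007,0,0,0,0.4]]'
python3 - <<'E'
from h import *
now()
E
```

```text
time_s: 13.62
eef_pos: [0.6423, -0.044, 0.0586]
eef_rot: [0.029, 0.96, -0.107, 0.257]
wrist_force: [0.2, -0.4, 0.6]
opening: 0.402
grasp_force: 0.2
t 13.625 pf [-0.0446 -0.0054  0.0586] F [ 0.1534 -0.3923  0.5908] Fpf [ 0.2362 -0.3488  0.5908] open 0.4016547920639035
time_s: 13.88
eef_pos: [0.6433, -0.0441, 0.0585]
eef_rot: [0.029, 0.96, -0.107, 0.257]
wrist_force: [-4.2, 0.9, 2.2]
opening: 0.402
grasp_force: 1.8
t 13.875 pf [-0.0436 -0.0053  0.0585] F [-4.2316  0.894   2.2426] Fpf [-4.3245 -0.0619  2.2426] open 0.40164533802097574
```

```bash
python3 jog.py '[[0.0009,0,0.0005,0,0,0,0.4],[0.0009,0,0.0005,0,0,0,0.4]]'; python3 -c "
from h import *
now()"; python3 jog.py '[[0.0009,0,0.0005,0,0,0,0.4],[0.0009,0,0.0005,0,0,0,0.4]]'; python3 -c "
from h import *
now()"
```

```text
time_s: 14.12
eef_pos: [0.6444, -0.0443, 0.0585]
eef_rot: [0.029, 0.96, -0.107, 0.257]
wrist_force: [-4.0, 0.2, 1.9]
opening: 0.401
grasp_force: 1.8
t 14.125 pf [-0.0425 -0.0053  0.0585] F [-3.9925  0.1983  1.9106] Fpf [-3.9379 -0.6877  1.9106] open 0.40089873066078846
time_s: 14.38
eef_pos: [0.6453, -0.0445, 0.0584]
eef_rot: [0.029, 0.96, -0.107, 0.257]
wrist_force: [-4.6, 1.1, 2.3]
opening: 0.4
grasp_force: 2.5
t 14.375 pf [-0.0415 -0.0053  0.0584] F [-4.6499  1.1367  2.35  ] Fpf [-4.7861  0.0824  2.35  ] open 0.400233065644086
```

```bash
python3 jog.py '[[0.0009,0,0.0005,0,0,0,0.4],[0.0009,0,0.0005,0,0,0,0.4]]'; python3 -c "
from h import *
now()"
python3 - <<'E'
from h import *
a=ctrl.camera("side"); a=a[190:260,240:324]; b=ctrl.camera("top")[190:245,260:320]
cv2.imwrite("pics/g2.png",np.hstack([cv2.resize(a,(420,350),interpolation=cv2.INTER_CUBIC),cv2.resize(b,(380,350),interpolation=cv2.INTER_CUBIC)]))
g=cv2.imread("pics/g.png");d=cv2.imread("pics/g2.png")
# opening: dark blob near (215,212) of side crop, before/after
for n,im in(("before",g),("after",d)):
    q=cv2.cvtColor(im,6)[185:240,170:260]; m=(q<95).astype(np.uint8); k,l,s,ce=cv2.connectedComponentsWithStats(m); 
    print(n,[(s[i].tolist(),(ce[i]+[170,185]).round(1)) for i in range(1,k) if s[i][4]>150])
f0=np.array([[0,0,.071],[-.0,-.017,.071],[0,.017,.071],[-.017,0,.071],[.017,0,.071]])@RP.T+TP
print("expected opening px", ((proj("side",f0)-[240,190])*5).round(1).tolist())
E
```

```text
time_s: 14.62
eef_pos: [0.6456, -0.0445, 0.0583]
eef_rot: [0.029, 0.96, -0.107, 0.256]
wrist_force: [-10.7, 1.9, 8.7]
opening: 0.396
grasp_force: 5.6
t 14.625 pf [-0.0412 -0.0053  0.0583] F [-10.7072   1.9353   8.656 ] Fpf [-10.8703  -0.4754   8.656 ] open 0.3964773528331262
before [([16, 16, 56, 29, 1149], array([213.8, 214.6]))]
after [([11, 15, 55, 28, 1051], array([208.4, 213.3]))]
expected opening px [[215.3, 206.2], [235.3, 190.2], [195.0, 222.5], [238.2, 220.8], [192.8, 191.8]]
```

The force rises sharply with no further movement: the plate is against the dowel, seated. I'll retreat and go above the ball.

```bash
python3 jog.py '[[-0.052,0,-0.03,0,0,0,0.0],[-0.087,0,-0.05,0,0,0,0.0],[-0.037,0,-0.136,0,0,0,0.0],[0.01,0,-0.22,0,0,0,0.0],[0.05,0,-0.28,0,0,0,0.0],[0.088,0,-0.353,0,0,0,0.0],[0.088,0,-0.353,0,0,0,0.0]]'
python3 - <<'E'
from h import *
now();goal((-.078,-.056,.35),D)
im=ctrl.camera("side"); t=ctrl.camera("top"); cv2.imwrite("pics/s3.png",im); cv2.imwrite("pics/t3.png",t)
def blob(im,x0,y0,x1,y1,th):
    q=cv2.cvtColor(im[y0:y1,x0:x1],6); k,l,s,ce=cv2.connectedComponentsWithStats((q<th).astype(np.uint8)); i=1+np.argmax(s[1:,4]); return ce[i]+[x0,y0],s[i]
u,su=blob(im,308,152,336,180,60);v,sv=blob(t,293,220,312,240,60);print(u,su,v,sv)
b=tri([u],[v]);print(b,(b[:,:3]-TP)@RP)
E
```

```text
time_s: 15.6
eef_pos: [0.549, -0.023, 0.3739]
eef_rot: [0.029, 0.96, -0.107, 0.259]
wrist_force: [1.6, -0.5, -0.2]
opening: 0.003
grasp_force: 0.0
t 15.6 pf [-0.1402 -0.0055  0.3739] F [ 1.6301 -0.4911 -0.2298] Fpf [ 1.6983 -0.1192 -0.2298] open 0.0028397478525479386
[ 0.5986 -0.0859  0.35  ] row [0.0418, 0.0504, 0.052, 0.0001, -0.5264, -0.0004] n 2.8
[320.5902 165.5246] [ 8  9 10  9 61] [301.7867 229.0667] [ 5  4  9 11 75]
[[ 0.6056 -0.0862  0.3028  0.002 ]] [[-0.071  -0.0547  0.3028]]
```

Run:
```python
from h import *
a=cv2.imread("pics/s3.png")[155:265,230:350]; b=cv2.imread("pics/t3.png")[150:270,230:330]
cv2.imwrite("pics/k.png",np.hstack([cv2.resize(a,(480,440),interpolation=cv2.INTER_CUBIC),cv2.resize(b,(320,440),interpolation=cv2.INTER_CUBIC)]))
```

```text
(no output)
```

View pics/k.png

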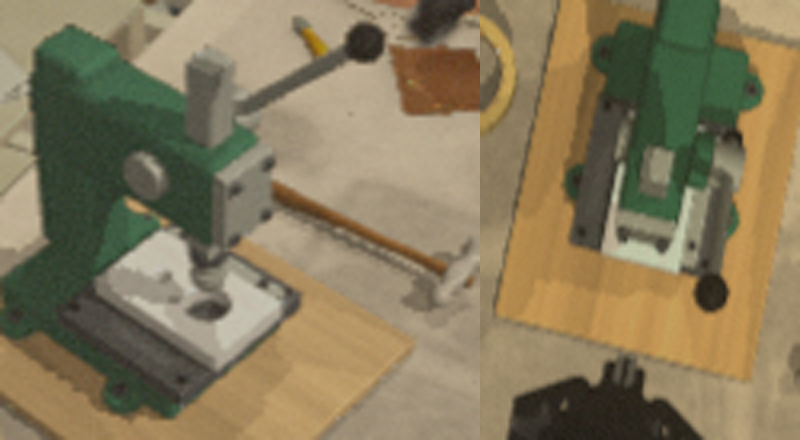

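The die is flat, against the fence and under the punch. The ball measures at world (0.606,-0.086,0.303). Next I go above it.

```bash
echo 'TP=np.array([.690,-.0478,0])' >> h.py; python3 -c "
from h import *
goal((-.076,-.056,.345),D)"
python3 jog.py '[[0.0418,0.05,0.052,0,-0.526,0,0],[0.0418,0.05,0.052,0,-0.526,0,0],[0.0418,0.05,0.052,0,-0.526,0,0],[0.0418,0.05,0.052,0,-0.526,0,0],[0.0418,0.05,0.052,0,-0.526,0,0]]'
python3 - <<'E'
from h import *
now();goal((-.076,-.056,.318),D)
E
```

```text
[ 0.6035 -0.0856  0.345 ] row [0.0351, 0.049, 0.0645, 0.0007, -0.5415, -0.0] n 2.9
time_s: 16.32
eef_pos: [0.5986, -0.0851, 0.3464]
eef_rot: [-0.0, 0.994, -0.111, 0.0]
wrist_force: [-0.1, -0.0, -0.4]
opening: -0.002
grasp_force: 0.0
t 16.325 pf [-0.0809 -0.0565  0.3464] F [-0.1468 -0.0292 -0.4363] Fpf [-0.1368 -0.0609 -0.4363] open -0.001525273133570231
[ 0.6035 -0.0856  0.318 ] row [0.0049, -0.0005, 0.0284, -0.0002, -0.0001, 0.0003] n 0.5
```

```bash
python3 jog.py '[[0.005,0,0.028,0,0,0,0],[0.005,0,0.032,0,0,0,0],[-0.004,0,0.043,0,0,0,0],[-0.0137,0,0.054,0,0,0,0],[-0.0202,0,0.065,0,0,0,0],[-0.0267,0,0.0765,0,0,0,0],[-0.0267,0,0.0765,0,0,0,0]]'
python3 - <<'E'
from h import *
now()
E
```

```text
time_s: 17.2
eef_pos: [0.5715, -0.0788, 0.2717]
eef_rot: [0.0, 0.994, -0.111, -0.0]
wrist_force: [0.5, 0.2, 0.7]
opening: -0.002
grasp_force: 0.0
t 17.2 pf [-0.1088 -0.0564  0.2717] F [0.5069 0.2337 0.6665] Fpf [0.4429 0.3398 0.6665] open -0.0021424809649535385
```

```bash
python3 jog.py '[[-0.0045,0,0.0123,0,0,0,0],[-0.009,0,0.0246,0,0,0,0],[-0.0112,0,0.0375,0,0,0,0]]'
python3 - <<'E'
from h import *
now()
im=ctrl.camera("side");cv2.imwrite("pics/s4.png",im)
for e in(46,5,10,15):
    e=np.radians(e);p=RP@[.028-.15*np.cos(e),-.056,.194+.15*np.sin(e)]+TP;u=proj("side",[p])[0];print(u,im[int(u[1])-3:int(u[1])+4,int(u[0])-3:int(u[0])+4].mean((0,1)))
E
```

```text
time_s: 17.58
eef_pos: [0.5614, -0.0768, 0.2333]
eef_rot: [-0.0, 0.994, -0.111, -0.0]
wrist_force: [-2.8, 0.9, 3.0]
opening: -0.004
grasp_force: 1.9
t 17.575 pf [-0.1191 -0.0566  0.2333] F [-2.8226  0.9111  2.9553] Fpf [-2.9541  0.2657  2.9553] open -0.004181891527465542
[321.7487 166.326 ] [135.4082 161.0408 176.1837]
[333.3723 204.2693] [ 86.9184 104.7347 116.1633]
[333.2996 200.0634] [45.3265 54.3061 61.0204]
[332.8488 195.6512] [52.3265 61.3469 67.4898]
```

```bash
python3 jog.py '[[-0.0015,0,0.013,0,0,0,0],[-0.002,0,0.026,0,0,0,0],[-0.002,0,0.039,0,0,0,0],[-0.0005,0,0.051,0,0,0,0],[0.002,0,0.063,0,0,0,0],[0.004,0,0.07,0,0,0,0]]'
python3 - <<'E'
from h import *
now()
E
```

```text
time_s: 18.38
eef_pos: [0.5651, -0.0777, 0.1617]
eef_rot: [-0.0, 0.994, -0.111, -0.001]
wrist_force: [-2.2, 0.8, 2.7]
opening: -0.004
grasp_force: 1.2
t 18.375 pf [-0.1152 -0.0567  0.1617] F [-2.2291  0.7769  2.6535] Fpf [-2.3456  0.2658  2.6535] open -0.004401970627671524
```

Now I'll creep down to the stop.

```bash
python3 jog.py '[[0.0005,0,0.003,0,0,0,0],[0.001,0,0.005,0,0,0,0],[0.001,0,0.005,0,0,0,0]]'; python3 -c "
from h import *
now()"; python3 jog.py '[[0.0005,0,0.0025,0,0,0,0],[0.0005,0,0.0025,0,0,0,0]]'; python3 -c "
from h import *
now()"
```

```text
time_s: 18.75
eef_pos: [0.5664, -0.078, 0.1579]
eef_rot: [-0.0, 0.994, -0.111, -0.001]
wrist_force: [-0.6, -0.4, 0.4]
opening: -0.002
grasp_force: 0.0
t 18.75 pf [-0.1139 -0.0567  0.1579] F [-0.6203 -0.4121  0.406 ] Fpf [-0.5141 -0.5388  0.406 ] open -0.0017775323980574235
time_s: 19.0
eef_pos: [0.567, -0.0782, 0.1555]
eef_rot: [-0.0, 0.994, -0.111, -0.001]
wrist_force: [0.6, 0.2, 0.6]
opening: 0.002
grasp_force: 0.5
t 19.0 pf [-0.1132 -0.0568  0.1555] F [0.6458 0.1658 0.6451] Fpf [0.5933 0.3042 0.6451] open 0.0015707224924868424
```

```bash
python3 jog.py '[[0.0005,0,0.002,0,0,0,0],[0.0005,0,0.002,0,0,0,0]]'; python3 -c "
from h import *
now()"; python3 jog.py '[[0.0005,0,0.002,0,0,0,0],[0.0005,0,0.002,0,0,0,0]]'; python3 -c "
from h import *
now()"
```

```text
time_s: 19.25
eef_pos: [0.5673, -0.0782, 0.1549]
eef_rot: [-0.0, 0.994, -0.111, -0.001]
wrist_force: [-4.6, 1.1, 11.0]
opening: -0.003
grasp_force: 5.6
t 19.25 pf [-0.113  -0.0567  0.1549] F [-4.6059  1.1183 11.0067] Fpf [-4.7391  0.0742 11.0067] open -0.0025846847313656116
time_s: 19.5
eef_pos: [0.5675, -0.0783, 0.1545]
eef_rot: [0.0, 0.994, -0.111, -0.001]
wrist_force: [-11.2, 2.4, 22.9]
opening: -0.003
grasp_force: 11.5
t 19.5 pf [-0.1127 -0.0567  0.1545] F [-11.2129   2.4267  22.9179] Fpf [-11.472   -0.1078  22.9179] open -0.0030308288238847154
```

Handle is at its stop (expected tip z 0.155, firm 23 N). Now I retreat and check.

```bash
python3 jog.py '[[-0.005,0,-0.03,0,0,0,0],[-0.03,0,-0.08,0,0,0,0],[-0.08,0,-0.11,0,0,0,0],[-0.13,0,-0.14,0,0,0,0],[-0.17,0,-0.16,0,0,0,0],[-0.17,0,-0.16,0,0,0,0]]'
python3 - <<'E'
from h import *
now()
im=ctrl.camera("side"); t=ctrl.camera("top")
a=im[155:265,230:350]; b=t[150:270,200:350]
cv2.imwrite("pics/z.png",np.hstack([cv2.resize(a,(420,440),interpolation=cv2.INTER_CUBIC),cv2.resize(b,(380,440),interpolation=cv2.INTER_CUBIC)]))
E
```

```text
time_s: 20.25
eef_pos: [0.4014, -0.0406, 0.3138]
eef_rot: [0.001, 0.994, -0.111, 0.001]
wrist_force: [0.9, -0.3, 0.2]
opening: -0.002
grasp_force: 0.0
t 20.25 pf [-0.283  -0.0566  0.3138] F [ 0.8694 -0.3072  0.25  ] Fpf [ 0.9157 -0.1077  0.25  ] open -0.0019969859180000308
```

View pics/z.png

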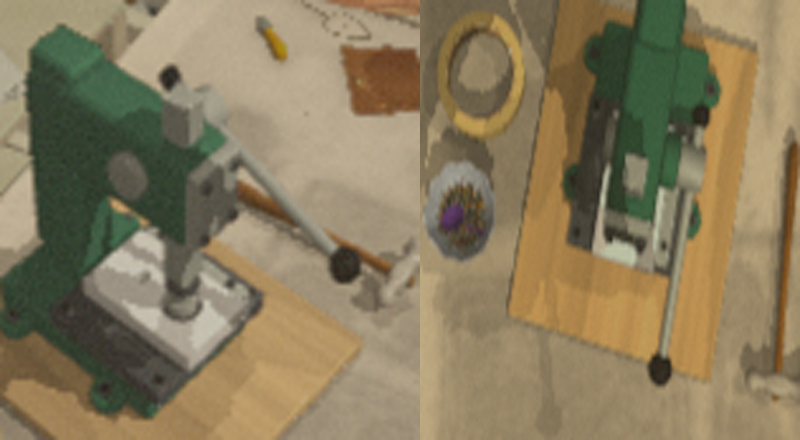

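The handle is down, the punch is inside the opening, the plate is flat along the fence, and the tape, dish and hammer look where they were. Handing in.

```bash
python3 -c "
from bench import ctrl
print(ctrl.hand_in())"
```

```text
the job is handed in; nothing more can be done
None
```

I handed the job in at about 20 s: the die plate lies flat on the bed over the dowel and along the fence, and the handle is down at its stop with the punch inside the die opening; the dish, tape and hammer look undisturbed in the last picture.

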